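# Set up the parts washer for a lukewarm rinse

## Robot

A 6-joint arm with a two-finger parallel gripper is mounted at the origin on the work surface. World frame = base frame: x ahead of the robot, y to its left, z up, the work surface at z = 0. Lengths are in mm, angles in degrees, forces in N, time in s.
With the tool pointing down it reaches from about 350 to 850 mm from the base axis. Payload 8.1 kg.
Tool frame: the origin (TCP) lies midway between the tips of the shut fingers; the grasp point (between the pads) lies 19 mm behind it; z points along the fingers, y is the line along which they close (so a half turn about z gives the same grasp; the last joint's range is limited). The gripper opens to 85 mm and grips with 20 to 120 N. Pads are 22 mm wide; open, the fingers measure 114 mm over their backs; the gripper's body (76 mm by 85 mm) begins 54 mm behind the grasp point. The pads swing forward as they close: fully open they stand 13 mm farther back than shut.
Start: joints at [-68.663, 7.471, 85.268, -0, 87.261, -4.893], TCP at [265.205, -538.211, 193.892] pointing down, gripper open.
Joint ranges: [-169.43, 169.43], [-51.17, 129.36], [1.28, 143.12], [-76.62, 256.62], [0, 156.53], [-152.29, 152.29]. Speed limits (degrees/s): [136.94, 136.94, 159.86, 180, 180, 180].

## Interface

Orientations are given as [roll, pitch, yaw] about the fixed x, y, z axes, in that order (R = Rz(yaw) Ry(pitch) Rx(roll)).
In Python, from bench import r gives the robot as it stands.
- The arm moves only by the shell command python3 steer.py 'ROWS' [FORCE]. ROWS is rows parted by semicolons, their numbers by spaces, 1 to 8 of them, each of 7 numbers: a rotation vector rx, ry, rz in degrees, then dx, dy, dz in mm, then the finger opening in mm; each row is the pose to reach, as a shift and turn from the pose commanded when the command began, along the tool's axes at that moment; what a row does not reach only later rows make up. A row lasts 1/8 s, in which the tool goes at most 62.5 mm and 10.7 degrees, less where a joint would pass 70% of its speed; a pose out of reach is approached as far as the arm can. The fingers move at their own pace and stop on an object; FORCE is the grip in N (left out, the last holds). Time passes only in rows, so rows that do not move let the fingers close. It prints the time, the measured TCP pose, the force, the opening and the grip force at its end.
- r.sense(): the state, without advancing time (a new reading comes with each control period).
- r.snapshot(name): name is "scene" or "top"; returns a dict with "pixels" (420x560x3 uint8, blue, green, red), "fx", "fy", "cx", "cy" (pixels), "pose" (4x4, takes a point from camera to world coordinates). Camera axes: x right, y up, looking along -z (the intrinsics and any distortion apply to the point x, -y, -z); pixel columns grow to the right and rows downward; lengths in mm; the calibration is good to about 2 mm. A picture is of the moment at which its call begins. There is no depth.
- r.hand_in(): hands the job in; it is judged then, once.
The state is a dict: "time": time; "joint_pos": joint angles; "qd": joint speeds; "joint_efforts": joint torques, N m; "tool_pos": TCP position; "tcp_rot": TCP orientation; "ft_force": force on the tool from outside, world axes, zero at the start; "wrist_torque": the same for the moment, N m; "finger_gap": finger opening in mm; "grip_force": force on a finger pad.
Only numpy, scipy, OpenCV 4.12 (cv2) and the standard library are available. Lean on these libraries where they do the work, as an engineer would, in place of code of your own. Each camera call takes 0.05 s, during which the arm holds its last target. There are 200 camera calls.

## Task

Get the parts washer ready and start it: hang the wire basket of gears by its handle on the twin hook over the drip tray, and set both the red (hot) and the blue (cold) feed rod to their middle click, doing these in any order. Only when the basket hangs freely and both rods are in the middle, press the green start button fully down and let it go; leave the spanner, screwdriver, sprocket and piston where they lie.

Things in the scene. Friction and masses are not known exactly. Their poses are not given: they have to be found in the camera images.
- basket: loose wire basket 100 (x) by 130 (y) by 50 high with two gears fixed inside, standing upright on the bench, about 0.4 to 0.8 kg; a stiff handle rises from the middle of each short side to a level bar over the centre; origin centre of underside, z up
- basket_bar (a point): middle of the handle's level bar: a round steel bar 12 diameter, 124 long, along the basket's y axis, its centre line 150 above the basket's underside. Axes as the basket's. Pinch it here from above, across the basket's x axis
- hook_seat (a point): middle of the basket's bar when it hangs, 226 above the bench; axes as the bay's; the bar lies along y, either way round. Two prongs, 10 diameter, 35 either side (y), 60 apart, each a shallow valley under the bar, its tip 20 higher and 30 in front (-x). Come in from the front (-x) with the bar 40 above this point, then lower. Behind (+x 74) is the post, 90 wide, 8 higher
- bay: wash bay fixed to the bench: steel drip tray 210 (x) by 190, 30 high, with the grey post and twin hook at its back (+x) edge, the hook pointing to -x over the tray; origin centre of underside
- hot_rod (a joint): push-pull rod with red knob; slide in m: 0 = fully pushed in, 0.030 = middle click, 0.060 = fully pulled out; grows along the block's -x, out of its face. Starts fully in. A detent draws it to the nearest click (into the middle one if let go within 15 mm of it); about 10 N along the rod, more if moved fast, takes it out of a click
- hot_knob (a point): centre of the red knob, moving with the rod: cylinder 38 diameter, 24 long, axis along the level rod, 70 above the bench; 40 in front of the block's face when fully in, 70 at the middle click, 100 fully out. x axis along the rod, pointing into the block. Rod 14 diameter. Pinch the knob's sides from above
- hot_valve: grey valve block with a red top plate, 100 deep (x) by 80 wide by 100 high, fixed to the bench; origin centre of underside; its front face, 50 mm along -x, faces roughly the robot and carries the rod
- cold_rod (a joint): push-pull rod with blue knob; slide in m: 0 = fully pushed in, 0.030 = middle click, 0.060 = fully pulled out; grows along the block's -x, out of its face. Starts fully out. A detent draws it to the nearest click (into the middle one if let go within 15 mm of it); about 10 N along the rod, more if moved fast, takes it out of a click
- cold_knob (a point): centre of the blue knob, moving with the rod: cylinder 38 diameter, 24 long, axis along the level rod, 70 above the bench; 40 in front of the block's face when fully in, 70 at the middle click, 100 fully out. x axis along the rod, pointing into the block. Rod 14 diameter. Pinch the knob's sides from above
- cold_valve: grey valve block with a blue top plate, 100 deep (x) by 80 wide by 100 high, fixed to the bench; origin centre of underside; its front face, 50 mm along -x, faces roughly the robot and carries the rod
- start (a joint): green start button, 36 diameter, a spring-loaded slide straight down in m: 0 = up, 0.006 = fully down (5 N); springs back when let go
- start_top (a point): centre of the green button's top face (about 84 above the bench), z up. The button sits on the left half of a low black control box with a red top, 90 deep by 140 wide by 60 high, fixed; 73 mm to its right is a red stop mushroom that does nothing, 30 mm above the box
- wrench: bystander, leave alone: steel spanner, 150 long, lying flat; origin under its middle
- screwdriver: bystander, leave alone: screwdriver 200 long, lying flat; origin under its middle
- sprocket: bystander, leave alone: dark steel chain sprocket, 110 diameter, 18 high, lying flat; origin centre of underside
- piston: bystander, leave alone: aluminium piston, 68 diameter, 55 high, upright; origin centre of underside

How it is judged:
By the outcome, as a careful person would: the job done as asked, in the order asked, and still so for the second after the job is handed in, with the robot touching nothing.
It also fails if it takes over 69 s, if anything falls off the work surface, if the arm or the gripper's body presses on something with over 40 N, if the wrist force passes 120 N, or if a joint passes its speed limit or range.

## Working session

There is one attempt and no reset: what is moved stays moved. The work goes in short steps, Python scripts to look and compute and a shell command to move; the robot and the scene stay as the last step left them, time stands still between calls to the robot, and variables do not carry over. Pictures are saved under pics/ and viewed, at most 10 in all, crops included, and the job is handed in when it is done.

```bash
ls; mkdir -p pics
python3 - <<'E'
from bench import r
import cv2,pickle
d={}
for n in("scene","top"):
    s=r.snapshot(n); d[n]=s
    cv2.imwrite(f"pics/{n}0.png",s["pixels"]); print(n,{k:v for k,v in s.items() if k!="pixels"})
pickle.dump(d,open("d0.pkl","wb"))
print(r.sense())
E
```

```text
bench.py
pics
steer.py
scene {'fx': 436.8715521189786, 'fy': 436.8715521189786, 'cx': 289.8724180590476, 'cy': 216.20270534816066, 'pose': array([[-7.09143668e-01, -5.90983014e-01,  3.84518316e-01,
         9.61981377e+02],
       [ 7.05060889e-01, -5.96022565e-01,  3.84247634e-01,
         3.83023001e+02],
       [ 2.09776825e-03,  5.43595602e-01,  8.39344637e-01,
         1.15065390e+03],
       [ 0.00000000e+00,  0.00000000e+00,  0.00000000e+00,
         1.00000000e+00]])}
top {'fx': 539.3239435207727, 'fy': 539.3239435207727, 'cx': 280.2716567461293, 'cy': 213.20829870203127, 'pose': array([[ 1.61232767e-02,  9.96094419e-01, -8.68098429e-02,
         3.60014054e+02],
       [-9.99863687e-01,  1.63710873e-02,  2.14341740e-03,
        -5.85328396e+01],
       [ 3.55621762e-03,  8.67634507e-02,  9.96222594e-01,
         1.65086816e+03],
       [ 0.00000000e+00,  0.00000000e+00,  0.00000000e+00,
         1.00000000e+00]])}
{'time': 0.1, 'joint_pos': array([-6.86646994e+01,  7.51043891e+00,  8.53230684e+01, -9.87046194e-04,
        8.72622485e+01, -4.89440559e+00]), 'qd': array([ 0.13056172, -0.22765257, -0.17366804,  0.00192734, -0.18394039,
       -0.00451662]), 'joint_efforts': array([ 1.82132557e-03, -5.70950997e+01, -5.01941907e+01, -4.58395357e-05,
        8.19813606e-03,  4.27535861e-05]), 'tool_pos': array([ 264.97926875, -537.6934783 ,  192.95268146]), 'tcp_rot': array([-1.79904509e+02, -7.18760392e-03,  2.62297482e+01]), 'ft_force': array([ 0.43198062, -0.2715092 , -0.13028559]), 'wrist_torque': array([-0.04365525, -0.01544905,  0.01169753]), 'grip_force': 0.0, 'finger_gap': 85.3994859647632}
```

View pics/top0.png

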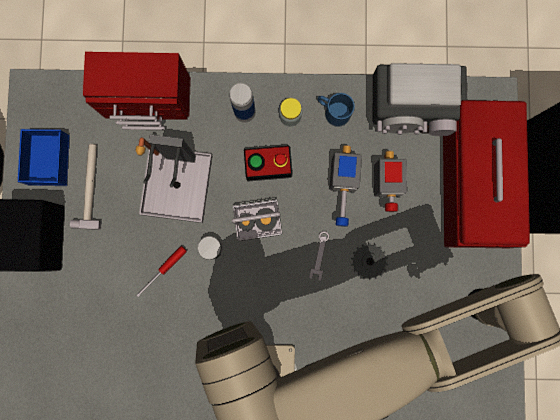

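View pics/scene0.png

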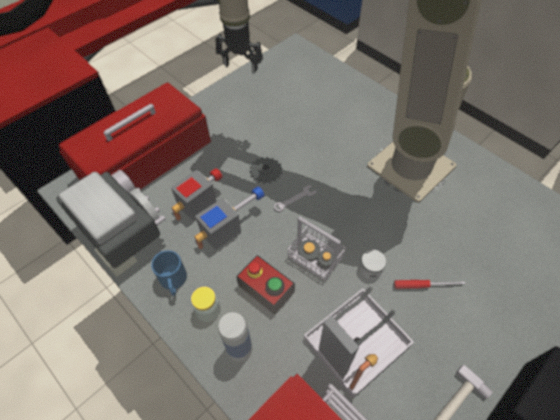

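The top view shows the bay around (175,180), start button (256,161), basket (257,218), cold knob (342,220) and hot knob (391,206). The spanner is at (319,255) and the piston at (209,247). I'll enlarge both views.

Run:
```python
import cv2
a=cv2.imread("pics/top0.png")
cv2.imwrite("pics/c1.png",cv2.resize(a[125:255,130:300],None,fx=4.5,fy=4.5,interpolation=cv2.INTER_CUBIC))
cv2.imwrite("pics/c2.png",cv2.resize(a[135:235,320:420],None,fx=6,fy=6,interpolation=cv2.INTER_CUBIC))
b=cv2.imread("pics/scene0.png")
cv2.imwrite("pics/c3.png",cv2.resize(b[160:400,160:420],None,fx=2.5,fy=2.5,interpolation=cv2.INTER_CUBIC)) if 0 else cv2.imwrite("pics/c3.png",cv2.resize(b[200:400,220:420],None,fx=3,fy=3,interpolation=cv2.INTER_CUBIC))
```

```text
(no output)
```

View pics/c1.png

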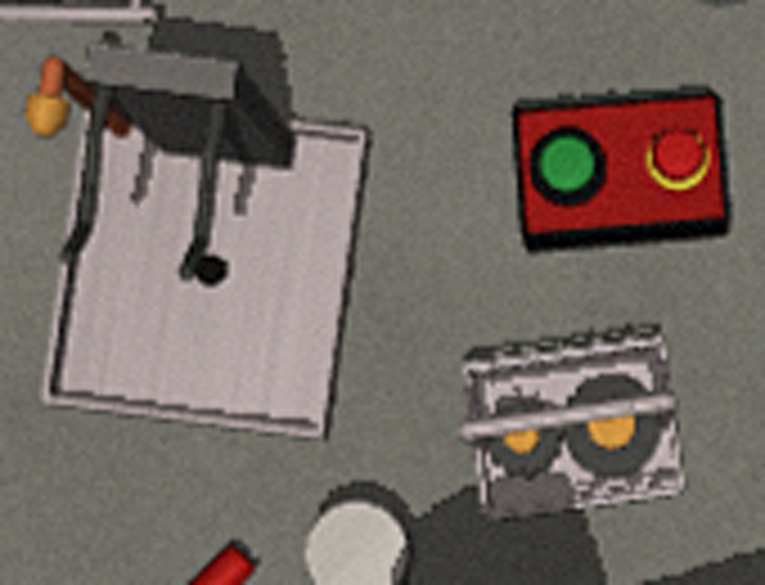

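View pics/c2.png

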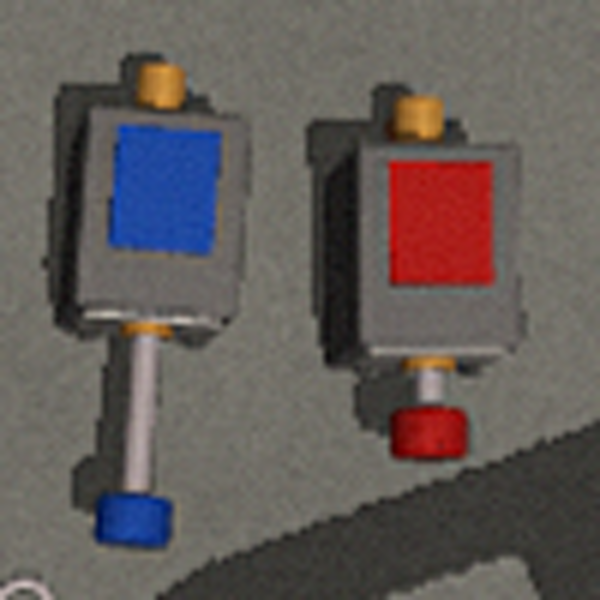

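View pics/c3.png

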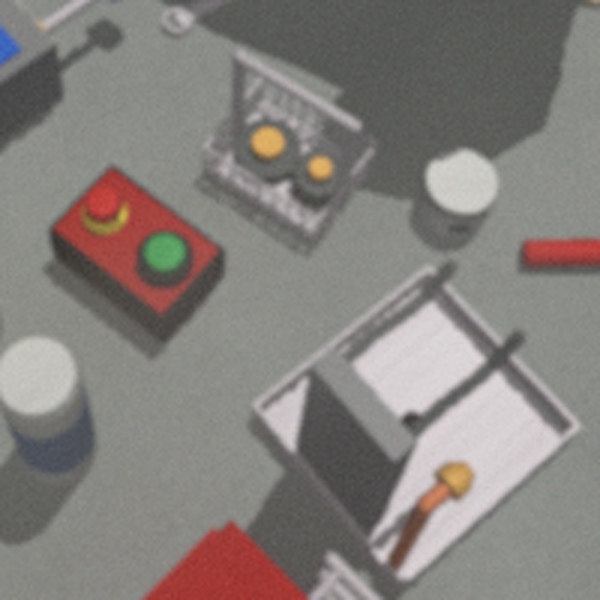

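```bash
cat > h.py <<'E'
import numpy as np,pickle
d=pickle.load(open("d0.pkl","rb"))
def back(n,u,v,z,s=None):
    s=s or d[n]; P=s["pose"]
    w=P[:3,:3]@np.array([(u-s["cx"])/s["fx"],-(v-s["cy"])/s["fy"],-1])
    o=P[:3,3]; return o+w*(z-o[2])/w[2]
crop={"c1":("top",130,125,4.5),"c2":("top",320,135,6),"c3":("scene",220,200,3)}
def bk(c,u,v,z):
    n,a,b,k=crop[c]; return back(n,a+(u+.5)/k-.5,b+(v+.5)/k-.5,z)
E
python3 - <<'E'
from h import *
np.set_printoptions(precision=1,suppress=True)
for c,n,u,v,z in [l.split() for l in """c1 trayBR 368 128 30
c1 trayFR 326 437 30
c1 trayFL 45 402 30
c1 tipL 70 255 235
c1 tipR 188 272 235
c1 postFL 88 82 234
c1 postFR 238 98 234
c1 postBR 241 60 234
c1 btn 567 160 84
c1 barL 463 431 150
c1 barR 672 401 150
c2 cfL 82 308 100
c2 cfR 238 317 100
c2 cbL 92 105 100
c2 cbR 246 115 100
c2 hfL 357 348 100
c2 hfR 520 348 100
c2 hbL 359 142 100
c2 hbR 522 145 100
c2 cknobB 135 496 89
c2 cknobF 135 530 89
c2 hknobB 429 407 89
c2 hknobF 429 440 89
c3 tipR 447 268 235
c3 tipL 517 338 235
c3 btn 165 252 84
c3 barR 238 50 150
c3 barL 360 128 150
c3 trayFL 578 428 30
c3 trayBL 397 588 30
c3 trayBR 255 407 30""".splitlines()]:
    print(c,n,bk(c,float(u),float(v),float(z)))
for n,u,v in [("wrench",322,236),("wr2",317,277),("sprocket",371,262)]: print(n,back("top",u,v,5))
print("piston",back("top",208,247,55))
E
```

```text
c1 trayBR [681.6 150.7  30. ]
c1 trayFR [471.7 173.   30. ]
c1 trayFL [492.1 361.8  30. ]
c1 tipL [562.3 297.3 235. ]
c1 tipR [553.4 227.6 235. ]
c1 postFL [666.  290.8 234. ]
c1 postFR [657.9 201.7 234. ]
c1 postBR [680.7 200.7 234. ]
c1 btn [651.9  13.1  84. ]
c1 barL [468.5  71.1 150. ]
c1 barR [489.3 -58.1 150. ]
c2 cfL [ 577.1 -214.2  100. ]
c2 cfR [ 574.  -289.7  100. ]
c2 cbL [ 676.7 -218.3  100. ]
c2 cbR [ 673.  -293.2  100. ]
c2 hfL [ 559.9 -347.2  100. ]
c2 hfR [ 561.2 -426.   100. ]
c2 hbL [ 660.7 -348.2  100. ]
c2 hbR [ 660.5 -427.4  100. ]
c2 cknobB [ 487.3 -241.7   89. ]
c2 cknobF [ 470.8 -241.8   89. ]
c2 hknobB [ 533.  -384.3   89. ]
c2 hknobF [ 516.9 -384.2   89. ]
c3 tipR [554.2 227.6 235. ]
c3 tipL [560.5 298.7 235. ]
c3 btn [651.7  17.1  84. ]
c3 barR [486.2 -57.2 150. ]
c3 barL [468.3  75.1 150. ]
c3 trayFL [497.5 366.7  30. ]
c3 trayBL [706.1 341.7  30. ]
c3 trayBR [681.2 158.5  30. ]
wrench [ 435.7 -190.6    5. ]
wr2 [ 311.1 -176.6    5. ]
sprocket [ 359.  -340.4    5. ]
piston [395.4 149.8  55. ]
```

Run:
```python
import cv2
b=cv2.imread("pics/scene0.png")
cv2.imwrite("pics/c4.png",cv2.resize(b[155:255,165:275],None,fx=6,fy=6,interpolation=cv2.INTER_CUBIC))
```

```text
(no output)
```

View pics/c4.png

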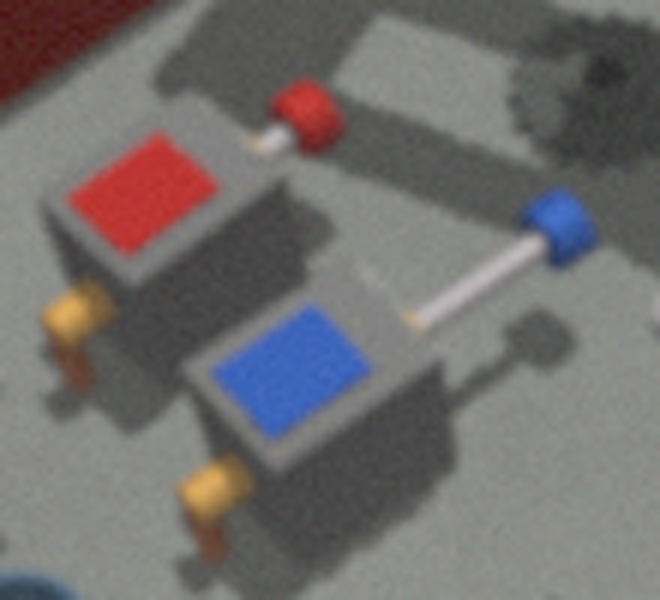

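The knobs show in the scene crop at (308,116) for red and (560,228) for blue.

```bash
cat >> h.py <<'E'
crop["c4"]=("scene",165,155,6)
from scipy.spatial.transform import Rotation as R
def go(x,y,z,yaw,p=None,rot=None):
    if p is None:
        from bench import r
        s=r.sense(); p,rot=s["tool_pos"],s["tcp_rot"]
    A=R.from_euler("xyz",rot,degrees=True); B=R.from_euler("xyz",[180,0,yaw],degrees=True)
    v=A.inv()*B
    d=A.inv().apply(np.array([x,y,z])-p); w=np.degrees(v.as_rotvec())
    print("row",w.round(1),d.round(1),"rows>=",round(max(np.linalg.norm(d)/62.5,np.linalg.norm(w)/10.7),1))
E
python3 - <<'E'
from h import *
print(bk("c4",560,228,70),bk("c4",308,116,70), bk("c2",135,515,75),bk("c2",429,425,75))
go(521,-386,150,-1)
E
python3 steer.py '0 0 9 60 -5 9 85; 0 0 18 119 -9 17 85; 0 0 27 178 -14 26 85; 0 0 27.2 237 -18 35 85; 0 0 27.2 296.7 -23 43 85; 0 0 27.2 296.7 -23 43 85;0 0 27.2 296.7 -23 43 85' 60; python3 -c "
from h import *
go(521,-387,49,-1)"
```

```text
time: 0.98
tool_pos: [520.9, -386.1, 150.2]
tcp_rot: [-180.0, 0.1, -0.9]
ft_force: [0.3, 0.4, -0.0]
finger_gap: 84.9
grip_force: 0.0
row [-0.   0.1  0.1] [  0.2   0.9 101.2] rows>= 1.6
```

```bash
python3 steer.py '0 0 0 0 1 35 85; 0 0 0 0 1 70 85; 0 0 0 0 1 101 85; 0 0 0 0 1 101 85; 0 0 0 0 1 101 20; 0 0 0 0 1 101 20; 0 0 0 0 1 101 20; 0 0 0 0 1 101 20' 60; python3 steer.py '0 0 0 0 0 0 20; 0 0 0 0 0 0 20'
```

```text
time: 1.98
tool_pos: [521.6, -387.7, 50.7]
tcp_rot: [180.0, -0.1, -1.0]
ft_force: [0.7, 0.3, -0.4]
finger_gap: 20.1
grip_force: 0.0
time: 2.22
tool_pos: [521.2, -387.4, 49.9]
tcp_rot: [-180.0, 0.0, -1.0]
ft_force: [-0.6, -0.3, -0.1]
finger_gap: 20.0
grip_force: 0.0
```

Run:
```python
from bench import r
import cv2,numpy as np
a=r.snapshot("top")["pixels"]; b=r.snapshot("scene")["pixels"]
f=lambda i:cv2.resize(i,(400,400),interpolation=cv2.INTER_CUBIC)
cv2.imwrite("pics/k1.png",np.hstack([f(a[135:235,325:425]),f(b[140:240,165:265])]))
```

```text
(no output)
```

View pics/k1.png

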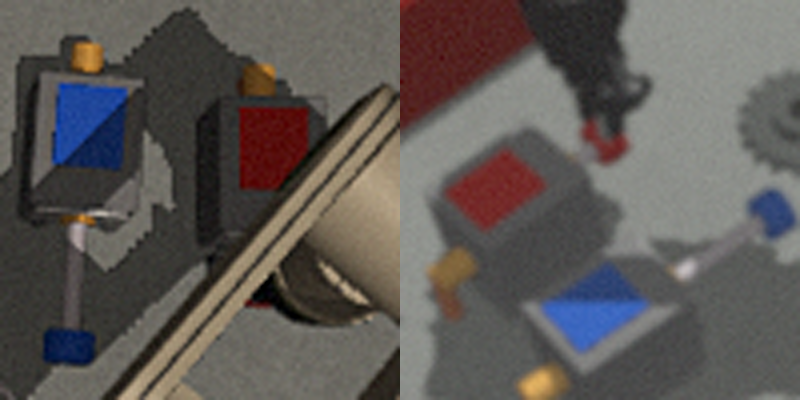

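The knob at about (605,140) in the right half is unmoved, and the fingers seem to be above or behind it. I'll enlarge and overlay the reported TCP.

```bash
cat >> h.py <<'E'
def proj(s,p):
    P=s["pose"]; c=P[:3,:3].T@(np.array(p)-P[:3,3]); return np.array([s["cx"]-s["fx"]*c[0]/c[2],s["cy"]+s["fy"]*c[1]/c[2]])
E
python3 - <<'E'
from bench import r
from h import *
import cv2
s=r.snapshot("scene"); b=s["pixels"]
x,y,k=190,110,8
i=cv2.resize(b[y:y+75,x:x+60],None,fx=k,fy=k,interpolation=cv2.INTER_CUBIC)
t=r.sense()["tool_pos"];print(t)
def m(p,c):
    q=(proj(s,p)-[x,y]+.5)*k-.5; cv2.drawMarker(i,tuple(int(v) for v in q),c,cv2.MARKER_CROSS,14,1)
m(t,(0,255,255)); m(t+[0,0,19],(0,255,0)); m(t+[0,10,0],(255,255,0)); m(t+[0,-10,0],(255,255,0)); m(t+[0,0,73],(255,0,255))
d0=d["scene"]; b0=d0["pixels"]; t=np.array([265,-538,193.]); j=cv2.resize(b0[20:95,200:240+30],None,fx=k*60/70,fy=k*60/70,interpolation=cv2.INTER_CUBIC)
kk=k*60/70
for dy in(0,):
  for p,c in((t,(0,255,255)),(t+[0,0,73],(255,0,255))):
    q=(proj(d0,p)-[200,20]+.5)*kk-.5; cv2.drawMarker(j,tuple(int(v) for v in q),c,cv2.MARKER_CROSS,14,1)
j=cv2.copyMakeBorder(j,0,i.shape[0]-j.shape[0],0,0,cv2.BORDER_CONSTANT)
o=np.hstack([i,j]);o=cv2.resize(o,None,fx=.8,fy=.8);print(o.shape);cv2.imwrite("pics/k2.png",o)
E
```

```text
[ 521.16573245 -387.38336919   49.8290949 ]
(480, 768, 3)
```

View pics/k2.png

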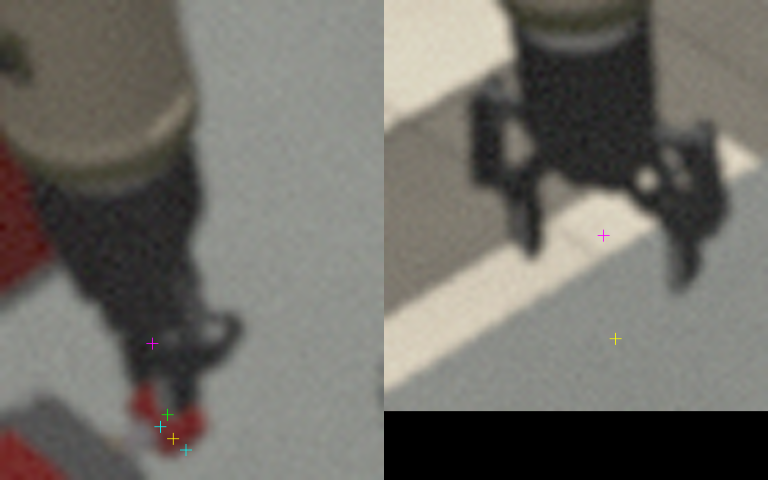

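The overlay puts the fingertips about 35 mm above the reported TCP, and they shut above the knob. I'll confirm by touch: lower gently onto the knob with the fingers narrowed.

```bash
for i in 1 2 3; do python3 steer.py '0 0 0 0 0 1.5 20; 0 0 0 0 0 1.5 20' | egrep -A1 'tool_pos|ft_f' | egrep 'tool_pos|ft'; done
```

```text
tool_pos: [521.4, -387.6, 49.1]
ft_force: [-0.6, 1.1, 4.3]
tool_pos: [521.5, -387.8, 48.8]
ft_force: [-4.1, 3.6, 13.3]
tool_pos: [521.6, -387.9, 48.5]
ft_force: [-8.0, 5.4, 20.1]
```

Contact at reported z≈49.5 means the tips really are about 35 mm higher than reported, so I'll use a −35 mm z correction. Next: lift, open, descend watching force, and grip.

```bash
python3 steer.py '0 0 0 0 0 -15 70; 0 0 0 0 0 -15 70;0 0 0 0 0 -15 70;0 0 0 0 0 -15 70;0 0 0 0 0 -4 70;0 0 0 0 0 6 70;0 0 0 0 0 16 70;0 0 0 0 0 16 70'; python3 steer.py '0 0 0 0 0 8 70; 0 0 0 0 0 16 70;0 0 0 0 0 16 70;0 0 0 0 0 16 20;0 0 0 0 0 16 20;0 0 0 0 0 16 20;0 0 0 0 0 16 20;0 0 0 0 0 16 20'
```

```text
time: 4.12
tool_pos: [520.2, -386.6, 27.5]
tcp_rot: [-179.9, 0.1, -1.0]
ft_force: [0.4, 0.7, -0.5]
finger_gap: 70.0
grip_force: 0.0
time: 5.12
tool_pos: [521.4, -386.6, 14.3]
tcp_rot: [-179.9, -0.0, -0.9]
ft_force: [-1.6, 4.7, 5.9]
finger_gap: 36.4
grip_force: 60.2
```

Gripped. Now pull out 30 mm.

```bash
python3 steer.py '0 0 0 -4 0 0 20; 0 0 0 -8 0 0 20; 0 0 0 -12 0 0 20; 0 0 0 -16 0 0 20; 0 0 0 -20 0 0 20; 0 0 0 -24 0 0 20; 0 0 0 -28 0 0 20; 0 0 0 -31 0 0 20'; python3 steer.py '0 0 0 0 0 0 20;0 0 0 0 0 0 20'; python3 steer.py '0 0 0 0 0 0 80;0 0 0 0 0 0 80;0 0 0 0 0 0 80;0 0 0 0 0 -35 80;0 0 0 0 0 -85 80;0 0 0 0 0 -135 80;0 0 0 0 0 -135 80'; python3 -c "
from h import *
go(475.5,-242.5,120,-3)"
```

```text
time: 6.12
tool_pos: [490.6, -386.9, 14.3]
tcp_rot: [180.0, -0.1, -1.0]
ft_force: [3.4, 3.9, 3.3]
finger_gap: 36.4
grip_force: 60.7
time: 6.38
tool_pos: [490.6, -386.9, 14.3]
tcp_rot: [180.0, -0.0, -1.0]
ft_force: [0.7, 4.1, 6.1]
finger_gap: 35.9
grip_force: 61.0
time: 7.25
tool_pos: [492.8, -389.6, 154.8]
tcp_rot: [179.6, -0.4, -1.0]
ft_force: [0.7, -0.4, 0.5]
finger_gap: 79.8
grip_force: 0.0
row [ 0.4 -0.4  2. ] [ -20.1 -147.    33.6] rows>= 2.4
```

```bash
python3 steer.py '0 0 1 -6 -50 10 80; 0 0 2 -12 -100 20 80; 0 0 2 -17 -147 30 80; 0 0 2 -17 -147 30 80;0 0 2 -17 -147 30 80'; python3 -c "
from h import *
go(475.5,-242.5,15,-3)"
```

```text
time: 7.88
tool_pos: [475.7, -239.9, 118.1]
tcp_rot: [180.0, 0.0, -2.9]
ft_force: [-0.2, -0.1, -0.3]
finger_gap: 80.1
grip_force: 0.0
row [0.  0.  0.1] [ -0.    2.6 103.1] rows>= 1.7
```

```bash
python3 steer.py '0 0 0 0 2.6 40 80; 0 0 0 0 2.6 75 80; 0 0 0 0 2.6 103 80; 0 0 0 0 2.6 103 80; 0 0 0 0 2.6 103 20; 0 0 0 0 2.6 103 20; 0 0 0 0 2.6 103 20; 0 0 0 0 2.6 103 20' 60; python3 steer.py '0 0 0 0 0 0 20; 0 0 0 0 0 0 20'
```

```text
time: 8.88
tool_pos: [477.1, -241.1, 17.5]
tcp_rot: [-179.9, -0.2, -3.0]
ft_force: [-0.9, 9.7, 9.7]
finger_gap: 36.5
grip_force: 60.0
time: 9.12
tool_pos: [477.1, -241.2, 17.6]
tcp_rot: [-179.9, -0.2, -3.0]
ft_force: [-1.0, 9.5, 8.5]
finger_gap: 36.4
grip_force: 60.0
```

```bash
python3 steer.py '0 0 0 4 0 0 20; 0 0 0 8 0 0 20; 0 0 0 12 0 0 20; 0 0 0 16 0 0 20; 0 0 0 20 0 0 20; 0 0 0 24 0 0 20; 0 0 0 28 0 0 20; 0 0 0 31 0 0 20'; python3 steer.py '0 0 0 0 0 0 20;0 0 0 0 0 0 20'; python3 steer.py '0 0 0 0 0 0 80;0 0 0 0 0 0 80;0 0 0 0 0 0 80;0 0 0 0 0 -35 80;0 0 0 0 0 -85 80;0 0 0 0 0 -145 80;0 0 0 0 0 -205 80;0 0 0 0 0 -205 80'; python3 -c "
from h import *
go(478,7.5,200,98.5)"
```

```text
time: 10.12
tool_pos: [507.9, -243.3, 17.6]
tcp_rot: [-180.0, -0.1, -3.0]
ft_force: [-4.2, 6.2, 10.7]
finger_gap: 36.4
grip_force: 60.1
time: 10.38
tool_pos: [507.9, -243.3, 17.5]
tcp_rot: [-180.0, -0.1, -3.0]
ft_force: [-1.4, 6.7, 7.5]
finger_gap: 36.4
grip_force: 60.0
time: 11.38
tool_pos: [509.6, -245.9, 227.6]
tcp_rot: [179.7, -0.6, -3.0]
ft_force: [-0.5, 0.2, 0.1]
finger_gap: 80.0
grip_force: 0.0
row [ 8.000e-01 -1.000e-01 -1.015e+02] [ -45.  -251.5   25.8] rows>= 9.5
```

```bash
python3 steer.py '0 0 -10 -5 -32 2 80; 0 0 -20 -10 -64 5 80; 0 0 -30 -15 -96 7 80; 0 0 -40 -20 -128 10 80; 0 0 -50 -25 -160 12 80; 0 0 -60 -30 -192 15 80; 0 0 -70 -37 -224 17 80; 0 0 -80 -42 -250 20 80'|head -3; python3 steer.py '0 0 -10 0 0 0 80; 0 0 -20 0 0 0 80; 0 0 -21.5 0 0 0 80;0 0 -21.5 0 0 0 80'; python3 -c "
from h import *
go(478,7.5,95,98.5)"
```

```text
time: 12.38
tool_pos: [476.9, 9.1, 199.4]
tcp_rot: [-179.9, 0.0, 77.4]
time: 12.88
tool_pos: [477.3, 7.9, 199.9]
tcp_rot: [-180.0, -0.0, 98.3]
ft_force: [0.6, -0.3, 0.2]
finger_gap: 80.2
grip_force: 0.0
row [-0.  -0.  -0.2] [ -0.5   0.8 104.9] rows>= 1.7
```

```bash
python3 steer.py '0 0 0 0 0.5 40 80; 0 0 0 0 0.5 75 80; 0 0 0 0 0.5 104 80; 0 0 0 0 0.5 104 80; 0 0 0 0 0.5 104 0; 0 0 0 0 0.5 104 0; 0 0 0 0 0.5 104 0; 0 0 0 0 0.5 104 0' 100; python3 steer.py '0 0 0 0 0 0 0; 0 0 0 0 0 0 0;0 0 0 0 0 0 0'
```

```text
time: 13.88
tool_pos: [479.1, 8.0, 97.5]
tcp_rot: [179.9, 0.0, 98.5]
ft_force: [1.2, -0.6, -3.5]
finger_gap: 9.1
grip_force: 97.4
time: 14.25
tool_pos: [479.1, 8.0, 97.4]
tcp_rot: [179.9, 0.0, 98.5]
ft_force: [3.0, 0.3, 5.3]
finger_gap: 8.7
grip_force: 97.9
```

```bash
python3 steer.py '0 0 0 0 0 -5 0; 0 0 0 0 0 -15 0; 0 0 0 0 0 -33 0; 0 0 0 0 0 -55 0; 0 0 0 0 0 -80 0; 0 0 0 0 0 -103 0; 0 0 0 0 0 -118 0; 0 0 0 0 0 -122 0'; python3 -c "
from h import *
go(469,272,217,84)"
```

```text
time: 15.25
tool_pos: [478.6, 8.0, 219.8]
tcp_rot: [179.9, 0.0, 98.5]
ft_force: [-0.6, -0.4, -7.0]
finger_gap: 8.8
grip_force: 97.9
row [ 0.1  0.  14.5] [262.5  29.7   2.8] rows>= 4.2
```

```bash
python3 steer.py '0 0 0 10 1 0 0; 0 0 2 40 4 0 0; 0 0 5 80 9 0 0; 0 0 8 120 14 0 0; 0 0 11 165 19 0 0; 0 0 14.5 210 24 0 0; 0 0 14.5 245 28 0 0; 0 0 14.5 262.5 30 0 0'; python3 steer.py '0 0 0 0 0 0 0;0 0 0 0 0 0 0';python3 -c "
from h import *
go(588,259.5,214,84)"
```

```text
time: 16.25
tool_pos: [467.3, 274.2, 216.8]
tcp_rot: [-179.9, 0.0, 84.2]
ft_force: [-0.1, -0.9, -7.0]
finger_gap: 8.7
grip_force: 97.7
time: 16.5
tool_pos: [468.6, 271.1, 217.8]
tcp_rot: [-180.0, 0.1, 84.0]
ft_force: [-0.2, -0.6, -6.9]
finger_gap: 8.7
grip_force: 97.7
row [-0.   0.1  0. ] [  1.  120.    3.8] rows>= 1.9
```

```bash
python3 steer.py '0 0 0 0 10 0 0; 0 0 0 0 30 0 0; 0 0 0 0 55 2 0; 0 0 0 0 80 3 0; 0 0 0 0 102 3 0; 0 0 0 1 115 3 0; 0 0 0 1 120 3 0; 0 0 0 1 120 3 0'
python3 - <<'E'
from bench import r
from h import *
import cv2
ims=[]
for n,x,y,w,h in(("top",130,120,100,140),("scene",290,230,110,154)):
    s=r.snapshot(n); i=cv2.resize(s["pixels"][y:y+h,x:x+w],(400,560),interpolation=cv2.INTER_CUBIC); k=400/w
    for p in((588,259.5,266),(588,259.5,226)):
        q=(proj(s,p)-[x,y]+.5)*k-.5; cv2.drawMarker(i,tuple(int(v) for v in q),(0,255,255),cv2.MARKER_CROSS,10,1)
    ims.append(i)
cv2.imwrite("pics/h1.png",np.hstack(ims))
E
```

```text
time: 17.5
tool_pos: [588.1, 260.4, 215.3]
tcp_rot: [-180.0, 0.0, 84.0]
ft_force: [0.3, 0.2, -6.9]
finger_gap: 8.4
grip_force: 97.8
```

View pics/h1.png

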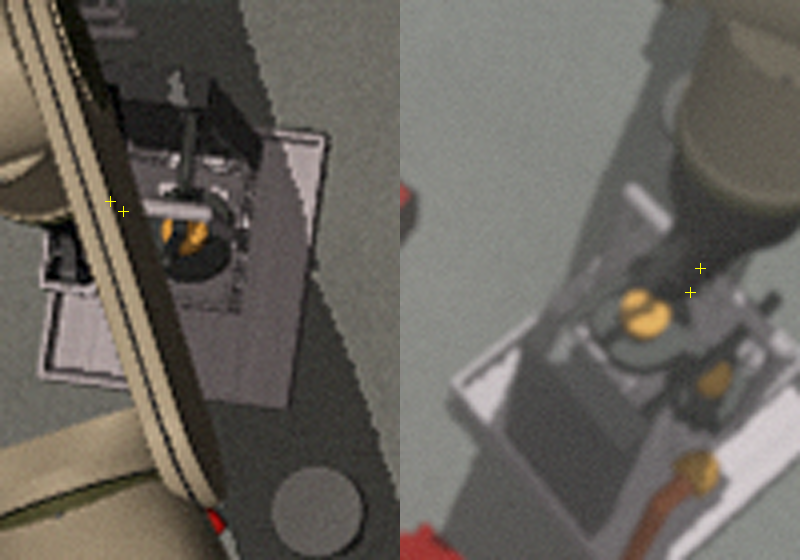

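The bar lies where it should: in the top view its end is at (212,212) against a predicted (207,~208), and in the scene view its end is at (645,205). Lower now.

```bash
python3 steer.py '0 0 0 0 0 6 0; 0 0 0 0 0 13 0; 0 0 0 0 0 20 0; 0 0 0 0 0 26 0; 0 0 0 0 0 31 0; 0 0 0 0 0 35 0; 0 0 0 0 0 35 0'|egrep 'pos|ft'; for i in 1 2 3; do python3 steer.py '0 0 0 0 0 1 0;0 0 0 0 0 2 0; 0 0 0 0 0 2 0'|egrep 'pos|ft'; done
```

```text
tool_pos: [587.9, 260.5, 179.9]
ft_force: [0.4, 0.1, -7.2]
tool_pos: [588.2, 260.6, 178.4]
ft_force: [-0.9, -0.0, -6.5]
tool_pos: [588.0, 260.6, 176.2]
ft_force: [0.3, -0.3, -6.5]
tool_pos: [588.1, 260.6, 174.2]
ft_force: [0.5, 0.1, -6.6]
```

```bash
for i in 1 2 3 4; do python3 steer.py '0 0 0 0 0 0.5 0;0 0 0 0 0 1 0; 0 0 0 0 0 1 0'|egrep 'pos|ft'; done
```

```text
tool_pos: [588.1, 260.6, 173.3]
ft_force: [-0.7, 0.7, -6.6]
tool_pos: [588.3, 260.6, 172.8]
ft_force: [-0.9, -0.6, -3.3]
tool_pos: [588.4, 260.7, 172.6]
ft_force: [-5.1, -1.8, 5.2]
tool_pos: [588.5, 260.7, 172.4]
ft_force: [-8.4, -3.4, 9.7]
```

Seated at the expected height. Release and rise.

```bash
python3 steer.py '0 0 0 0 -1 -1.5 0; 0 0 0 0 -1 -1.5 14;0 0 0 0 -1 -1.5 18; 0 0 0 0 -1 -1.5 24; 0 0 0 0 -1 -1.5 32; 0 0 0 0 -1 -1.5 42;0 0 0 0 -1 -1.5 50;0 0 0 0 -1 -1.5 50'; python3 steer.py '0 0 0 0 0 -10 50;0 0 0 0 0 -25 50;0 0 0 0 0 -55 50;0 0 0 0 0 -95 50;0 0 0 0 0 -110 50; 0 0 0 0 0 -110 50'; python3 -c "
from h import *
go(520,15,250,84)"
```

```text
time: 22.1
tool_pos: [587.2, 260.7, 171.9]
tcp_rot: [180.0, -0.0, 84.0]
ft_force: [-0.4, -0.1, 0.9]
finger_gap: 50.1
grip_force: 0.0
time: 22.85
tool_pos: [588.0, 261.0, 283.8]
tcp_rot: [179.8, -0.1, 84.0]
ft_force: [0.3, -0.3, 0.4]
finger_gap: 50.1
grip_force: 0.0
row [ 0.2 -0.1  0. ] [-251.8  -42.2   33.3] rows>= 4.1
```

```bash
python3 -c "
from h import *
go(652,15,200,84)"; python3 steer.py '0 0 0 -20 4 0 0;0 0 0 -60 10 0 0;0 0 0 -110 16 0 0;0 0 0 -165 23 0 0;0 0 0 -215 30 20 0;0 0 0 -238 37 40 0;0 0 0 -238 37 40 0;0 0 0 -238 37 40 0'
python3 - <<'E'
from bench import r
from h import *
import cv2
go(652,15,65,84)
ims=[]
for n,x,y,w,h in(("top",320,135,100,140),("scene",165,150,100,140),("scene",290,230,100,140)):
    s=r.snapshot(n); i=cv2.resize(s["pixels"][y:y+h,x:x+w],(266,372),interpolation=cv2.INTER_CUBIC); k=2.66
    for p in(((491,-387,70)),((505.5,-244,70)),((588,259.5,226))):
        q=(proj(s,p)-[x,y]+.5)*k-.5; cv2.drawMarker(i,tuple(int(v) for v in q),(0,255,255),cv2.MARKER_CROSS,8,1)
    ims.append(i)
cv2.imwrite("pics/f1.png",np.hstack(ims))
E
```

```text
row [ 0.2 -0.1  0. ] [-238.2   89.    83.7] rows>= 4.3
time: 23.85
tool_pos: [598.6, 20.1, 241.2]
tcp_rot: [-179.9, -0.0, 84.0]
ft_force: [0.0, -0.2, 0.6]
finger_gap: 0.3
grip_force: 0.0
row [-0.1 -0.  -0. ] [  0.5  53.9 176.2] rows>= 2.9
```

View pics/f1.png

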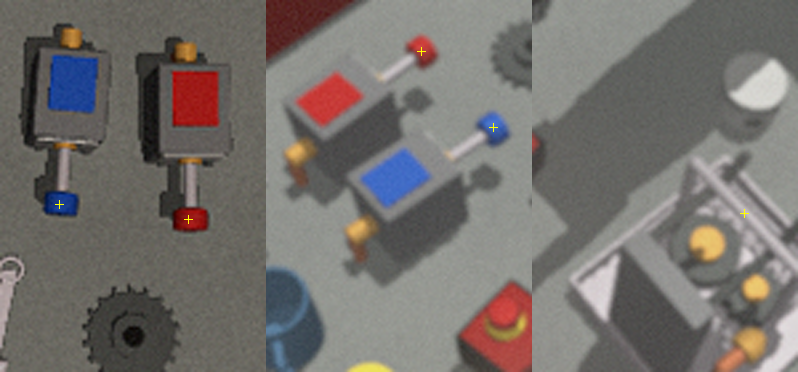

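Both knobs sit on the markers for the middle click, at (60,204)/(189,219) and (421,51)/(493,127). The basket bar hangs on the hook marker at (744,213). Now the button.

```bash
python3 steer.py '0 0 0 0 30 20 0;0 0 0 0 52 50 0;0 0 0 0 54 90 0;0 0 0 0 54 130 0;0 0 0 0 54 160 0;0 0 0 0 54 178 0;0 0 0 0 54 178 0;0 0 0 0 54 178 0'|egrep 'pos|ft'; for i in 1 2 3; do python3 steer.py '0 0 0 0 0 2 0;0 0 0 0 0 4 0; 0 0 0 0 0 4 0'|egrep 'pos|ft'; done
```

```text
tool_pos: [654.2, 14.7, 65.8]
ft_force: [0.8, 0.0, 0.5]
tool_pos: [653.0, 14.5, 60.0]
ft_force: [-0.1, 0.4, 0.7]
tool_pos: [652.7, 14.5, 55.5]
ft_force: [0.3, 0.3, 0.1]
tool_pos: [652.7, 14.6, 51.6]
ft_force: [-0.2, -0.0, 0.9]
```

```bash
for i in 1 2 3 4 5; do python3 steer.py '0 0 0 0 0 1 0;0 0 0 0 0 2 0; 0 0 0 0 0 2 0'|egrep 'pos|ft'; done
```

```text
tool_pos: [652.8, 14.5, 49.7]
ft_force: [-0.1, -0.5, -0.3]
tool_pos: [652.8, 14.5, 47.7]
ft_force: [-0.6, -0.2, 0.2]
tool_pos: [653.1, 14.5, 46.1]
ft_force: [-0.6, 0.5, 2.5]
tool_pos: [653.0, 14.5, 44.0]
ft_force: [-0.3, -0.6, 2.1]
tool_pos: [653.0, 14.5, 42.0]
ft_force: [-0.8, -0.6, 4.2]
```

```bash
for i in 1 2 3; do python3 steer.py '0 0 0 0 0 1 0;0 0 0 0 0 1 0'|egrep 'pos|ft'; done
```

```text
tool_pos: [653.1, 14.6, 41.0]
ft_force: [-0.4, 0.8, 4.6]
tool_pos: [653.1, 14.5, 40.6]
ft_force: [-2.5, 0.6, 8.7]
tool_pos: [653.2, 14.5, 40.5]
ft_force: [-6.8, 0.3, 13.9]
```

Fully down, against the stop. Release and rise clear.

```bash
python3 steer.py '0 0 0 0 0 0 0;0 0 0 0 0 -8 0;0 0 0 0 0 -25 0;0 0 0 0 0 -60 0;0 0 0 0 0 -110 0;0 0 0 0 0 -140 0;0 0 0 0 0 -140 0;0 0 0 0 0 -140 0'; python3 -c "
from bench import r
print(r.hand_in())"
```

```text
time: 29.75
tool_pos: [652.4, 14.6, 178.1]
tcp_rot: [-179.9, 0.0, 84.0]
ft_force: [-0.7, -0.1, -0.2]
finger_gap: -0.1
grip_force: 0.0
the job is handed in; nothing more can be done
None
```

The basket hangs on the twin hook, both feed rods are at their middle click, and the start button was then pressed to its stop and released; I handed the job in at 29.75 s, and the hand-in call gave no verdict.

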